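# Run the wing nut onto the rail clamp

### The job

Fit the wing nut on the rail clamp's stud so that it holds the strap pressed fully down on the rail, and let go. Catch the thread first: press the nut on lightly and turn it backward (counter-clockwise from above) until you feel it drop, then keep pressing against the spring and turn it forward (clockwise) until it stops. Never force it, and leave the loose things round about where they stand.

Things in the scene. Friction and masses are not known exactly. Their poses are not given: they have to be found in the camera images.
- wing_grip (a point): Grip point in the wing of the loose dark steel wing nut, on its axis, 48 mm above its underside. Flat upright wing: 52 mm long along this point's x, 12 mm thick along y, from 30 to 56 mm above the underside; pinch it across its thickness, fingertips at most 17 mm below this point (the cap's top is 18 mm below). z is the nut's axis, up.
- nut_rim (a point): Centre of the wing nut's underside, axes as wing_grip. Round cap, 50 mm diameter, 30 mm tall, open below, bore 40 mm wide and 25 mm deep; 0.10 to 0.16 kg; stands upright on the bench at the start. Inside the rim three equal lugs, 120 degrees apart, 4 mm high, level with the underside, reach in to 14.5 mm from the axis.
- rail_clamp: Fixed rail clamp. Origin on the stud's axis at bench level, z up, x from the stud toward the rail. Grey foot 66 x 66 x 14 mm, upright steel stud (26 mm core, 36 mm over the threads), the rail (58 x 176 x 26 mm, long side along y, centre 66 mm out along x) and a steel strap 56 mm wide round the stud, lifted by a spring. Over 60 N between nut and clamp harms it.
- stud_tip (a point): Centre of the stud's blunt conical tip, on its axis, 55 mm above the bench (16 mm wide, widening to 26 mm over 7 mm). The stud floats on spring washers: pushed down it gives (from about 1 N, 2.2 N more per mm, at most 6 mm); pulled up it is firm; about 0.3 N m or more makes it slip round in the foot. Axes as the rail clamp; the threads' angle about it is not given and differs each time.
- crest (a point): On the stud's axis, 44.5 mm above the bench: level tops of the three thread ridges. A nut set on the stud rests there (or 3.5 mm higher, on an upstand at each ridge's clockwise end, which jams forward turning). Pressed lightly and turned backward it drops, within a third of a turn, into the three gaps and on the strap; more backward turning is then blocked. It may also meet the gaps at once.
- home (a point): On the stud's axis, 32.7 mm above the bench: the nut's underside when fully run on. In the gaps push the nut down against the spring to 37 mm or lower above the bench (about 5 N; 30.5 mm is the lowest), keep pressing and turn forward: the thread catches it, draws it down and after about 90 degrees it meets a firm stop, where it holds itself.
- strap (a joint): Travel of the clamp strap in m: 0 raised by its spring (top face 40.5 mm above the bench), grows as it is pressed down; 0.0078 when the nut is fully run on, 0.010 at most. It pushes up with about 2.6 N at 0, rising by 0.6 N per mm.
- loupe: Loose black loupe, 37 mm wide, 40 mm tall, a bystander. Origin at its underside.
- tape_roll: Loose yellow tape roll, 57 mm wide, 19 mm tall, a bystander. Origin at its underside.
- eyepiece_d: Loose black eyepiece, 53 mm wide, 70 mm tall, standing, a bystander. Origin at its underside.
- adapter_ring: Loose black ring, 43 mm wide, 14 mm tall, a bystander. Origin at its underside.
There are look-alikes about, which are no part of the job. What is shaped like the part that bears wing_grip but yellow is not meant.

How it is judged:
By the outcome, as a careful person would: the job done as asked, in the order asked, and still so for the second after the job is handed in, with the robot touching nothing.
It also fails if it takes over 61 s, if anything falls off the work surface, if the arm or the gripper's body presses on something with over 40 N, if the wrist force passes 120 N, or if a joint passes its speed limit or range.

### The arm

A 6-joint arm with a two-finger parallel gripper is mounted at the origin on a cart in front of the work surface, level with it; the furniture and walls round the work are solid. World frame = base frame: x ahead of the robot, y to its left, z up, the work surface at z = 0. Lengths are in m, angles in rad, forces in N, time in s.
With the tool pointing down it reaches from about 0.35 to 0.975 m from the base axis. Payload 4.9 kg.
Tool frame: the origin (TCP) lies on the centre line of the jaws, within the pads' length; the fingertips stand 8 mm ahead of it and the grasp point (between the pads) lies 11 mm behind it; z points along the fingers, y is the direction in which the jaws open and shut (so a half turn about z gives the same grasp; the last joint's range is limited). The gripper opens to 85 mm and grips with 20 to 120 N. Pads are 22 mm wide; open, the fingers measure 114 mm over their backs; the gripper's body (76 mm by 85 mm) begins 54 mm behind the grasp point. The pads swing forward as they close: fully open they stand 13 mm farther back than shut.
Start: joints at [-1.312, 0.053, 1.613, -0, 1.476, -0.119], TCP at [0.231, -0.581, 0.239] pointing down, gripper open.
Joint ranges: [-3.01, 3.01], [-1.01, 2.22], [0.06, 2.58], [-1.02, 4.17], [0.09, 2.62], [-3.14, 3.14]. Speed limits (rad/s): [2.57, 2.57, 3.14, 3.14, 3.14, 3.14].

### API

Orientations are given as a rotation vector (axis times angle).
In Python, from station import get_obs, get_image, calibration, finish_job gives the robot as it stands. The module is installed in compiled form; this text tells all that it offers.
- The arm moves only by the shell command python3 -m jog 'ROWS' [FORCE]. ROWS is JSON, a list of rows, each a list of 7 numbers: the shift along the tool's x, y, z in cm, then the turn, a rotation vector about the tool's x, y, z in rad, then the closure in counts, from 0 (fully open) to 255 (shut). In form: [[dx, dy, dz, ax, ay, az, jaw], ...]. A call has 1 to 8 rows; each row is the pose to reach, as a shift and turn from the pose measured when the call began, along the tool's axes at that moment; what a row does not reach only later rows make up. A row lasts 1/12 s, in which the tool goes at most 41.7 mm and 7.16 degrees, less where a joint would pass 70% of its speed; a pose out of reach is approached as far as the arm can. A call with a gripper value outside its range is refused whole. The fingers move at their own pace and stop on an object; FORCE is the grip in N (left out, the last holds). Time passes only in rows, so rows that repeat a pose let the fingers close. It gives the time, the measured TCP pose, the force and the opening at its end, in the units of the state.
- get_obs(): the state, without advancing time (a new reading comes with each control period).
- get_image(name): name is "side" or "top"; returns the picture (384x512x3 uint8, red, green, blue); there is no depth.
- calibration(name): a dict with "vfov" (degrees; the focal length in pixels is half the picture's height over the tangent of half this angle, whatever the lens; pixels are square), "cx", "cy" (the principal point, pixels), "R" (3x3) and "t" (3): a world point X has camera coordinates R X + t. Camera axes: x right, y down, z forward; pixel columns grow to the right and rows downward; lengths in m; the calibration is good to about 2 mm. A picture is of the moment at which its call begins. calibration takes no time and is no camera call.
- finish_job(): hands the job in, once; it reports no verdict.
The state is a dict: "t": time; "q": joint angles; "dq": joint speeds; "effort": joint torques, N m; "tool_pos": TCP position; "tool_rot": TCP orientation; "contact_force": force on the tool from outside, world axes, zero at the start; "wrist_torque": the same for the moment, N m; "opening": finger opening in m.
Only numpy, scipy, OpenCV 4.12 (cv2) and the standard library are available. Lean on these libraries where they do the work, as an engineer would, in place of code of your own. Each camera call takes 0.05 s, during which the arm holds its last target. There are 200 camera calls.

## Working session

There is one attempt and no reset: what is moved stays moved. The work goes in short steps, Python scripts to look and compute and a shell command to move; the robot and the scene stay as the last step left them, time stands still between calls to the robot, and variables do not carry over. Pictures are saved under pics/ and viewed, about 8 in all and at most 12, crops included, and the job is handed in when it is done.

```bash
mkdir -p pics
python3 - <<'E'
from station import *
import cv2, numpy as np
for n in("top","side"):
    im=get_image(n); cv2.imwrite(f"pics/{n}0.png",im[:,:,::-1]); c=calibration(n)
    print(n,c["vfov"],c["cx"],c["cy"],np.round(c["R"],3).tolist(),np.round(c["t"],3).tolist(), {k for k in c})
    print("cam pos",-np.array(c["R"]).T@np.array(c["t"]))
o=get_obs();print(o)
E
```

```text
top 47.033209344375344 255.62960101030137 196.095182768535 [[-0.069, -0.998, -0.003], [-0.972, 0.067, -0.225], [0.225, -0.013, -0.974]] [-0.045, 0.585, 1.185] {'cy', 'cx', 't', 'vfov', 'R'}
cam pos [ 0.29885664 -0.06874085  1.2864628 ]
side 44.78546816305395 258.7640790413521 189.60972906990224 [[0.923, 0.384, 0.015], [0.224, -0.506, -0.833], [-0.312, 0.772, -0.553]] [-0.488, -0.133, 1.389] {'cy', 'cx', 't', 'vfov', 'R'}
cam pos [ 0.91422467 -0.95271889  0.66524484]
{'t': 0.1, 'q': array([-1.31204814e+00,  5.33239228e-02,  1.61413704e+00,  3.63486247e-06,
        1.47602041e+00, -1.19006856e-01]), 'dq': array([-0.00099146, -0.00014108, -0.00116007, -0.00099456, -0.00221346,
       -0.00102921]), 'effort': array([ 2.40331810e-04, -3.94903779e+01, -3.71363533e+01, -8.79080949e-05,
        3.91446098e-03, -1.71683723e-05]), 'tool_pos': array([ 0.23037839, -0.58040409,  0.23817718]), 'tool_rot': array([-3.08387057e+00, -5.89500099e-01,  2.01333231e-04]), 'contact_force': array([0.78249009, 0.04651967, 0.46429559]), 'wrist_torque': array([-0.02242411, -0.00976865,  0.01316681]), 'opening': 0.08546042888051573}
```

View pics/top0.png

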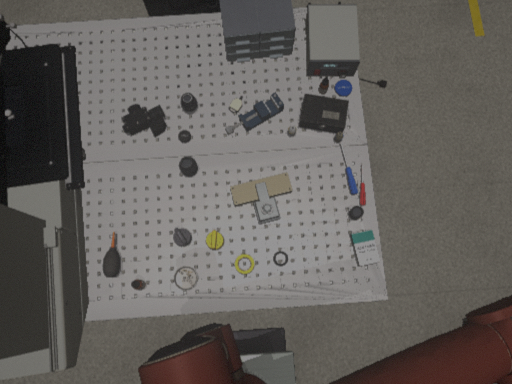

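View pics/side0.png

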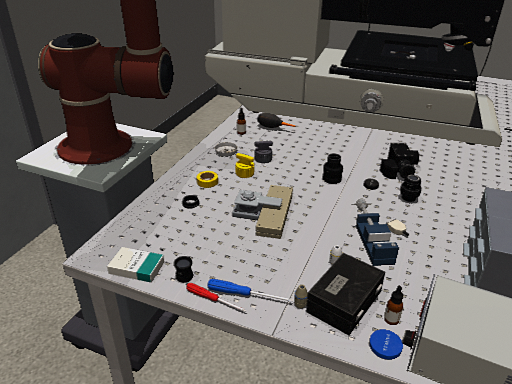

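The top view shows a dark winged cap at (182,237) and a yellow one at (215,240). The clamp stud is at about (267,208), with the wooden rail at (261,190). In the side view the dark cap is at (263,150), the yellow one at (245,165) and the clamp at (250,200). The dark steel cap fits the description and the yellow one is the decoy. I'll confirm that in one enlarged crop.

```bash
cat > h.py <<'E'
import numpy as np, cv2
from station import *
def cam(n):
    c=calibration(n);f=192/np.tan(np.radians(c["vfov"])/2);return f,c["cx"],c["cy"],np.array(c["R"]),np.array(c["t"])
def ray(n,u,v):
    f,cx,cy,R,t=cam(n);return -R.T@t, R.T@np.array([(u-cx)/f,(v-cy)/f,1])
def onz(n,u,v,z):
    o,d=ray(n,u,v);return o+d*(z-o[2])/d[2]
def proj(n,X):
    f,cx,cy,R,t=cam(n);p=R@np.array(X)+t;return np.array([cx+f*p[0]/p[2],cy+f*p[1]/p[2]])
E
python3 - <<'E'
from h import *
a=cv2.imread("pics/top0.png");b=cv2.imread("pics/side0.png")
A=cv2.resize(a[165:255,160:300],None,fx=5,fy=5,interpolation=cv2.INTER_CUBIC)[:, :700]
B=cv2.resize(b[130:245,225:305],None,fx=5,fy=5,interpolation=cv2.INTER_CUBIC)
A=cv2.convertScaleAbs(A,alpha=1.6);B=cv2.convertScaleAbs(B,alpha=1.3)
cv2.imwrite("pics/cropA.png",A);cv2.imwrite("pics/cropB.png",B)
E
```

```text
(no output)
```

View pics/cropA.png

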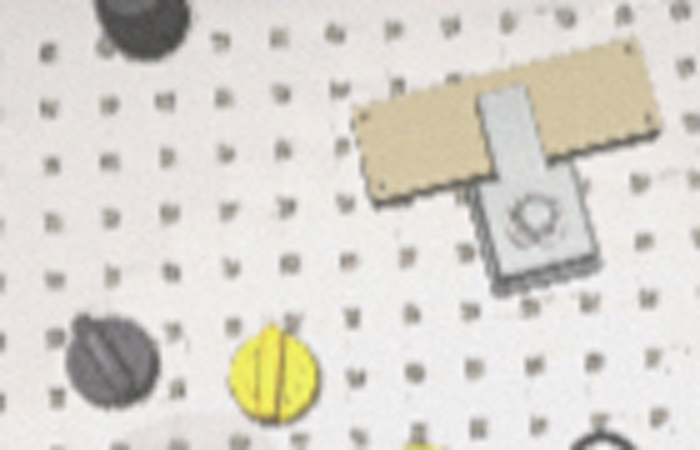

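View pics/cropB.png

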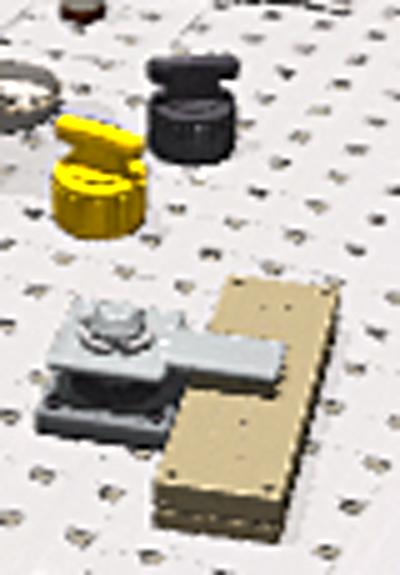

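Confirmed: the dark grey cap has its wing at top (182,237) / side (263,145), and the other one is plainly yellow. Measuring next.

Run:
```python
from h import *
from scipy.optimize import least_squares
from scipy.spatial.transform import Rotation as Ro
T=cv2.imread("pics/top0.png");S=cv2.imread("pics/side0.png")
def mask(im,x0,y0,x1,y1,f):
    m=np.zeros(im.shape[:2],np.uint8);s=im[y0:y1,x0:x1].astype(int);m[y0:y1,x0:x1]=f(s)*255
    n,l,st,c=cv2.connectedComponentsWithStats(m);i=1+np.argmax(st[1:,4]);return l==i,st[i],c[i]
def tri(ut,us):
    o1,d1=ray("top",*ut);o2,d2=ray("side",*us)
    k=np.linalg.lstsq(np.c_[d1,-d2],o2-o1,rcond=None)[0];p,q=o1+d1*k[0],o2+d2*k[1];return (p+q)/2,np.linalg.norm(p-q)
m,st,c=mask(T,168,220,200,255,lambda s:s.max(2)<95);print("nut top",st,c)
cn=cv2.findContours(m.astype(np.uint8),0,1)[0][0];
(cc,r)=cv2.minEnclosingCircle(cn);print(cc,r)
ms,ss,cs=mask(S,250,138,276,166,lambda s:s.max(2)<75);print("nut side",ss,cs)
# top cap disc centre (crop) and wing ends
cr=lambda x,y:(160+(x+.5)/5-.5,165+(y+.5)/5-.5)
sr=lambda x,y:(225+(x+.5)/5-.5,130+(y+.5)/5-.5)
print("cap centre z.03",onz("top",*cr(114,363),.028))
a,b=onz("top",*cr(82,325),.053),onz("top",*cr(130,392),.054);print("wing",a,b,(a+b)/2,np.degrees(np.arctan2(*(a-b)[[1,0]])))
a,b=onz("side",*sr(150,70),.048),onz("side",*sr(238,72),.048);print("wing side",a,b,(a+b)/2,np.degrees(np.arctan2(*(b-a)[[1,0]])))
print("tip",onz("top",*cr(538,214),.055),onz("side",*sr(115,312),.055),tri(cr(538,214),sr(115,312)))
q=[onz("top",*cr(x,y),.026) for x,y in((353,108),(632,40),(660,128),(378,200))]
print("rail c",np.mean(q,0),"long dir",np.degrees(np.arctan2(*(q[1]-q[0])[[1,0]])))
q=[onz("side",*sr(x,y),.026) for x,y in((230,278),(338,288),(283,497),(155,487))];print("rail side",np.mean(q,0))
print(Ro.from_rotvec(get_obs()["tool_rot"]).as_matrix().round(3))
```

```text
nut top [174 228  18  19 257] [182.15564202 236.93774319]
(181.96153259277344, 236.03846740722656) 10.007938385009766
nut side [255 141  18  22 308] [263.19155844 151.81168831]
cap centre z.03 [0.48323607 0.13235951 0.028     ]
wing [0.50236528 0.1457126  0.053     ] [0.46249211 0.11977332 0.054     ] [0.4824287  0.13274296 0.0535    ] 33.04581326537745
wing side [0.46550343 0.12031965 0.048     ] [0.51157093 0.13840918 0.048     ] [0.48853718 0.12936442 0.048     ] 21.43866665403315
tip [ 0.54791697 -0.11562805  0.055     ] [ 0.54985301 -0.12061761  0.055     ] (array([ 0.54822312, -0.11593972,  0.05176987]), np.float64(0.0007804877263326271))
rail c [ 0.61219496 -0.10230527  0.026     ] long dir -79.8090005289788
rail side [ 0.61566173 -0.10792356  0.026     ]
[[ 0.929  0.369 -0.   ]
 [ 0.369 -0.929  0.002]
 [ 0.    -0.002 -1.   ]]
```

```bash
cat >> h.py <<'E'
from scipy.spatial.transform import Rotation as Ro
def go(x,y,z,yaw):
    "yaw = angle of tool x in world, degrees; tool pointing down"
    o=get_obs();R=Ro.from_rotvec(o["tool_rot"])
    w=Ro.from_euler('z',yaw,degrees=True)*Ro.from_euler('x',180,degrees=True)
    print("t %.2f"%o["t"],"pos",o["tool_pos"].round(4),"yaw %.1f"%np.degrees(np.arctan2(*R.as_matrix()[[1,0],0])),"q1,q6",o["q"][[0,5]].round(2),
     "F",o["contact_force"].round(1),"M",o["wrist_torque"].round(2),"op %.4f"%o["opening"])
    print("shift cm",(R.inv().apply(np.array([x,y,z])-o["tool_pos"])*100).round(2),"rot",(R.inv()*w).as_rotvec().round(3))
E
python3 -m jog '[[49.9,-56.8,0,0,0,0,90],[49.9,-56.8,0,0,0,0,90],[49.9,-56.8,0,0,0,0,90],[49.9,-56.8,0,0,0,0,90],[49.9,-56.8,0,0,0,0,90],[49.9,-56.8,0,0,0,0,90],[49.9,-56.8,0,0,0,0,90],[49.9,-56.8,0,0,0,0,90]]' 40; python3 -c "
from h import *
go(.484,.132,.12,31)"
```

```text
t: 0.77
tool_pos: [0.3425, -0.2649, 0.2388]
tool_rot: [-3.084, -0.588, 0.0]
contact_force: [0.5, -0.7, 0.4]
opening: 0.0549
t 0.77 pos [ 0.3425 -0.2649  0.2388] yaw 21.6 q1,q6 [-0.83  0.36] F [ 0.5 -0.7  0.4] M [-0.02 -0.03 -0.03] op 0.0549
shift cm [ 27.77 -31.67  11.96] rot [-0.002 -0.    -0.164]
```

```bash
python3 -m jog '[[27.8,-31.7,3,0,0,-0.164,90],[27.8,-31.7,3,0,0,-0.164,90],[27.8,-31.7,3,0,0,-0.164,90],[27.8,-31.7,3,0,0,-0.164,90],[27.8,-31.7,3,0,0,-0.164,90],[27.8,-31.7,3,0,0,-0.164,90],[27.8,-31.7,3,0,0,-0.164,90],[27.8,-31.7,3,0,0,-0.164,90]]'; python3 -c "
from h import *
go(.484,.132,.12,31)"
```

```text
t: 1.43
tool_pos: [0.4537, 0.0487, 0.2156]
tool_rot: [-3.025, -0.84, -0.0]
contact_force: [1.4, -1.5, 0.5]
opening: 0.0551
t 1.43 pos [0.4537 0.0487 0.2156] yaw 31.0 q1,q6 [-0.06  0.97] F [ 1.4 -1.5  0.5] M [-0.04  0.01 -0.02] op 0.0551
shift cm [ 6.88 -5.56  9.58] rot [-0.002 -0.001  0.   ]
```

```bash
python3 -m jog '[[6.9,-5.6,5,0,0,0,90],[6.9,-5.6,9.6,0,0,0,90],[6.9,-5.6,9.6,0,0,0,90],[6.9,-5.6,9.6,0,0,0,90],[6.9,-5.6,9.6,0,0,0,90],[6.9,-5.6,9.6,0,0,0,90]]'
python3 - <<'E'
from h import *
go(.484,.132,.042,31)
t=get_image("top");s=get_image("side")
A=cv2.resize(t[200:270,145:225],None,fx=5,fy=5,interpolation=cv2.INTER_CUBIC);B=cv2.resize(s[100:170,225:305],None,fx=5,fy=5,interpolation=cv2.INTER_CUBIC)
cv2.imwrite("pics/g1.png",np.hstack([A,B])[:,:,::-1])
E
```

```text
t: 1.93
tool_pos: [0.4837, 0.1321, 0.1198]
tool_rot: [-3.025, -0.84, 0.002]
contact_force: [0.7, -0.4, 0.6]
opening: 0.055
t 1.93 pos [0.4837 0.1321 0.1198] yaw 31.1 q1,q6 [0.12 1.15] F [ 0.7 -0.4  0.6] M [ 0.01 -0.02  0.02] op 0.0550
shift cm [0.02 0.04 7.78] rot [-0.002  0.001  0.001]
```

View pics/g1.png

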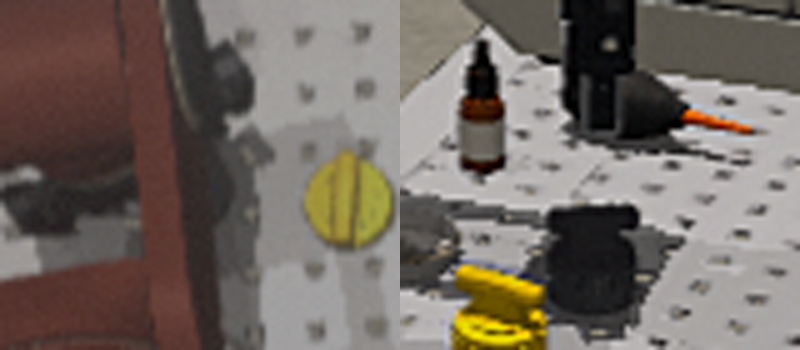

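The side half shows the fingers at about u=265 above the dark nut, which is at about u=263.5, so they are in line. The arm hides the nut in the top view. I'll descend and grip.

```bash
python3 -m jog '[[0,0,2.5,0,0,0,90],[0,0,5,0,0,0,90],[0,0,7,0,0,0,90],[0,0,7.8,0,0,0,90],[0,0,7.8,0,0,0,90],[0,0,7.8,0,0,0,255],[0,0,7.8,0,0,0,255],[0,0,7.8,0,0,0,255]]' 25
python3 - <<'E'
from h import *
print(proj("side",[.484,.132,.112]),proj("side",[.484,.132,.048]))
go(.484,.132,.042,31)
E
```

```text
t: 2.7
tool_pos: [0.4871, 0.1317, 0.0461]
tool_rot: [-3.027, -0.838, -0.011]
contact_force: [-0.6, -0.4, 0.9]
opening: 0.0197
[262.70777479 122.36286396] [262.25925092 143.08669048]
t 2.70 pos [0.4871 0.1317 0.0461] yaw 30.9 q1,q6 [0.12 1.15] F [-0.6 -0.4  0.9] M [ 0.01 -0.03 -0.  ] op 0.0197
shift cm [-0.25 -0.18  0.41] rot [ 0.001 -0.007 -0.001]
```

```bash
python3 -m jog '[[0,0,0.3,0,0,0,255],[0,0,0.3,0,0,0,255],[0,0,0.3,0,0,0,255],[0,0,0.3,0,0,0,255],[0,0,0.3,0,0,0,255]]' 40
python3 - <<'E'
from h import *
go(.484,.132,.042,31)
s=get_image("side")
cv2.imwrite("pics/g2.png",cv2.resize(s[100:170,225:305],None,fx=5,fy=5,interpolation=cv2.INTER_CUBIC)[:,:,::-1])
E
```

```text
t: 3.12
tool_pos: [0.4887, 0.132, 0.0456]
tool_rot: [3.028, 0.838, 0.016]
contact_force: [-2.7, -0.4, 6.4]
opening: 0.011
t 3.12 pos [0.4887 0.132  0.0456] yaw 30.9 q1,q6 [0.12 1.15] F [-2.7 -0.4  6.4] M [-0.01  0.48  0.01] op 0.0110
shift cm [-0.4  -0.25  0.35] rot [ 0.003 -0.01  -0.001]
```

View pics/g2.png

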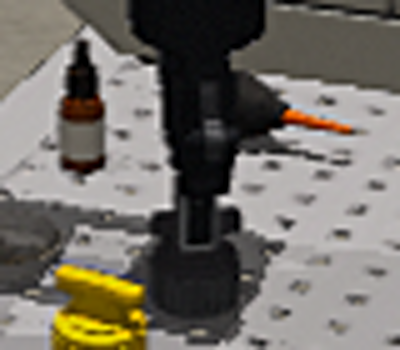

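```bash
python3 - <<'E'
from h import *
o=get_obs();print(o["q"].round(3),o["effort"].round(1),o["dq"].round(3))
E
python3 -m jog '[[0,0,-0.5,0,0,0,255],[0,0,-2,0,0,0,255],[0,0,-4,0,0,0,255],[0,0,-6,0,0,0,255],[0,0,-8,0,0,0,255],[0,0,-8,0,0,0,255]]' 60
python3 - <<'E'
from h import *
o=get_obs();print(o["q"].round(3),o["effort"].round(1),o["dq"].round(3))
go(.484,.132,.122,31)
s=get_image("side")
cv2.imwrite("pics/g3.png",s[:,:,::-1][0:200,150:420])
E
```

```text
[ 1.160e-01 -3.000e-02  2.042e+00  2.000e-03  1.119e+00  1.146e+00] [  0.  -27.4 -29.4   0.   -0.6  -0. ] [ 0.    -0.001 -0.001 -0.001  0.    -0.   ]
t: 3.67
tool_pos: [0.491, 0.1322, 0.1308]
tool_rot: [3.026, 0.838, 0.031]
contact_force: [1.3, 0.4, 0.4]
opening: 0.0104
[ 0.116 -0.149  1.995  0.002  1.277  1.146] [  0.2 -27.1 -31.7  -0.    0.5  -0. ] [-0.001  0.037  0.04   0.001 -0.058  0.001]
t 3.67 pos [0.491  0.1322 0.1308] yaw 31.0 q1,q6 [0.12 1.15] F [1.3 0.4 0.4] M [-0.01  0.02 -0.03] op 0.0104
shift cm [-0.62 -0.35  0.87] rot [ 0.007 -0.018 -0.001]
```

View pics/g3.png

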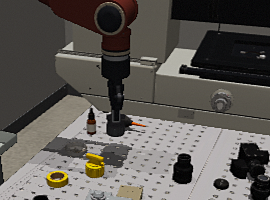

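The nut came up in the jaws: it now shows at about (267,126) in the side view, against (263,152) on the bench. Next is the move to the stud, travelling high.

```bash
python3 -m jog '[[-0.4,0,-5,0.004,-0.012,0,255],[-0.4,0,-5,0.004,-0.012,0,255],[-0.4,0,-5,0.004,-0.012,0,255]]' ; python3 -c "
from h import *
go(.5524,-.115,.18,31)"
```

```text
t: 3.97
tool_pos: [0.4879, 0.13, 0.1815]
tool_rot: [3.026, 0.838, 0.017]
contact_force: [0.7, -0.4, -0.3]
opening: 0.0103
t 3.97 pos [0.4879 0.13   0.1815] yaw 31.0 q1,q6 [0.11 1.14] F [ 0.7 -0.4 -0.3] M [ 0.01 -0.    0.03] op 0.0103
shift cm [-7.07 24.33  0.19] rot [ 0.004 -0.01  -0.001]
```

```bash
python3 -m jog '[[-0.9,3,0,0,0,0,255],[-1.8,6.5,0,0,0,0,255],[-2.8,10,0,0,0,0,255],[-3.8,13.5,0,0,0,0,255],[-4.8,17,0,0,0,0,255],[-5.8,20.5,0,0,0,0,255],[-7.1,24.3,0,0,-0.006,0,255],[-7.1,24.3,0,0.002,-0.006,0,255]]' ; python3 -c "
from h import *
go(.5524,-.115,.115,31)"
```

```text
t: 4.63
tool_pos: [0.5521, -0.1205, 0.1794]
tool_rot: [3.027, 0.829, 0.004]
contact_force: [-0.8, 0.9, -1.4]
opening: 0.0104
t 4.63 pos [ 0.5521 -0.1205  0.1794] yaw 30.6 q1,q6 [-0.35  0.69] F [-0.8  0.9 -1.4] M [ 0.09  0.05 -0.02] op 0.0104
shift cm [ 0.3  -0.48  6.44] rot [ 0.004 -0.001 -0.006]
```

```bash
python3 -m jog '[[0.3,-0.5,2,0,0,-0.006,255],[0.3,-0.5,4.5,0,0,-0.006,255],[0.3,-0.5,6.4,0,0,-0.006,255],[0.3,-0.5,6.4,0,0,-0.006,255],[0.3,-0.5,6.4,0,0,-0.006,255]]'
python3 - <<'E'
from h import *
go(.5524,-.115,.115,31)
s=get_image("side");t=get_image("top")
A=cv2.resize(s[145:235,215:305],None,fx=6,fy=6,interpolation=cv2.INTER_CUBIC);B=cv2.resize(t[170:260,230:270],None,fx=6,fy=6,interpolation=cv2.INTER_CUBIC)
cv2.imwrite("pics/s1.png",cv2.convertScaleAbs(np.hstack([A,B]),alpha=1.6)[:,:,::-1])
np.save("s1.npy",s)
print(proj("side",[.549,-.117,.069]),proj("side",[.549,-.117,.055]))
E
```

```text
t: 5.05
tool_pos: [0.5504, -0.1139, 0.1122]
tool_rot: [-3.027, -0.839, 0.004]
contact_force: [0.6, -0.6, -0.5]
opening: 0.0109
t 5.05 pos [ 0.5504 -0.1139  0.1122] yaw 31.0 q1,q6 [-0.34  0.69] F [ 0.6 -0.6 -0.5] M [-0.03  0.01  0.01] op 0.0109
shift cm [ 0.11  0.2  -0.28] rot [-0.001  0.002 -0.   ]
[247.89939513 186.15703102] [247.88645595 191.13459629]
```

View pics/s1.png

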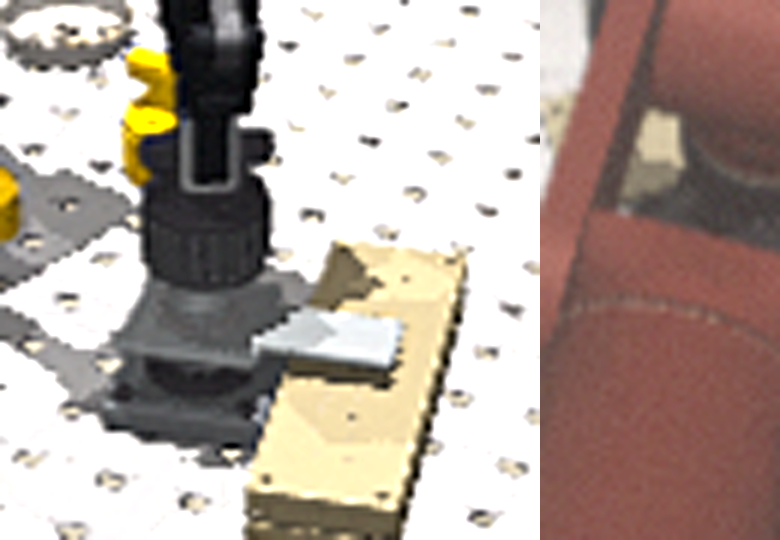

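The side crop shows the nut cap above the stud, spanning crop x 145–270 (u≈249.5). The stud was at u≈248, so the nut is about 3 mm too far right. The top view is hidden by the arm. I'll enlarge the stud and rim side by side to measure more finely.

Run:
```python
from h import *
s0=cv2.imread("pics/side0.png");s1=np.load("s1.npy")[:,:,::-1]
def c(im,y0,y1,a):
    k=cv2.convertScaleAbs(cv2.resize(im[y0:y1,233:266],None,fx=12,fy=12,interpolation=cv2.INTER_LANCZOS4),alpha=a)
    for i in range(0,33,5): cv2.line(k,(i*12+6,0),(i*12+6,6),(0,0,255),1)
    for i in range(0,y1-y0,5): cv2.line(k,(0,i*12+6),(6,i*12+6),(0,0,255),1)
    return k
cv2.imwrite("pics/s2.png",np.hstack([c(s0,165,210,1.2),c(s1,165,210,2.2)]))
g=s1.max(2)
for v in range(178,197):print(v,g[v,234:264:1].tolist())
```

```text
178 [86, 80, 92, 190, 98, 21, 24, 25, 24, 27, 30, 34, 26, 23, 21, 25, 23, 24, 23, 23, 28, 23, 25, 25, 22, 11, 115, 174, 178, 177]
179 [91, 90, 86, 104, 52, 24, 30, 34, 31, 32, 27, 32, 34, 31, 24, 24, 23, 27, 31, 27, 23, 23, 24, 26, 21, 4, 113, 176, 179, 177]
180 [90, 89, 75, 84, 44, 22, 27, 30, 30, 29, 32, 30, 30, 29, 28, 25, 26, 22, 24, 26, 26, 27, 25, 27, 22, 5, 121, 177, 182, 178]
181 [89, 74, 157, 176, 76, 25, 26, 26, 32, 33, 32, 33, 33, 33, 29, 31, 26, 24, 24, 23, 24, 27, 26, 24, 21, 15, 120, 180, 180, 177]
182 [78, 75, 64, 157, 80, 23, 42, 31, 27, 28, 33, 32, 32, 33, 34, 35, 35, 31, 32, 30, 28, 25, 28, 34, 25, 15, 118, 176, 181, 177]
183 [186, 187, 109, 87, 42, 18, 34, 34, 38, 32, 27, 29, 28, 30, 29, 28, 26, 28, 28, 26, 28, 30, 28, 35, 22, 11, 114, 174, 181, 177]
184 [183, 183, 184, 194, 88, 18, 32, 32, 35, 32, 38, 30, 32, 38, 33, 31, 40, 32, 31, 35, 32, 35, 28, 34, 25, 11, 169, 186, 180, 177]
185 [179, 182, 181, 197, 90, 17, 30, 30, 35, 34, 34, 29, 35, 43, 29, 32, 36, 33, 32, 32, 33, 35, 22, 30, 25, 12, 177, 193, 185, 180]
186 [180, 180, 180, 194, 88, 17, 30, 31, 34, 33, 33, 2
[... 687 characters left out ...]
, 38, 28, 43, 33, 26, 23, 49, 90, 97, 94, 91, 89, 83]
192 [191, 194, 194, 199, 149, 77, 63, 71, 65, 41, 29, 28, 29, 27, 31, 29, 30, 29, 28, 32, 26, 37, 52, 62, 66, 66, 59, 70, 88, 91]
193 [194, 191, 196, 206, 140, 72, 63, 63, 62, 52, 54, 56, 47, 42, 40, 37, 40, 43, 47, 51, 56, 57, 57, 56, 55, 54, 53, 55, 88, 93]
194 [196, 194, 200, 181, 100, 60, 67, 64, 61, 57, 58, 62, 69, 75, 75, 72, 67, 62, 57, 56, 56, 55, 56, 54, 56, 54, 53, 55, 86, 94]
195 [190, 201, 209, 137, 68, 62, 71, 58, 50, 56, 60, 64, 68, 76, 78, 75, 66, 66, 61, 49, 53, 57, 56, 57, 56, 56, 51, 65, 73, 88]
196 [165, 170, 153, 87, 59, 66, 65, 70, 56, 53, 57, 68, 74, 80, 78, 73, 69, 60, 54, 51, 53, 57, 57, 56, 55, 54, 54, 53, 50, 46]
```

View pics/s2.png

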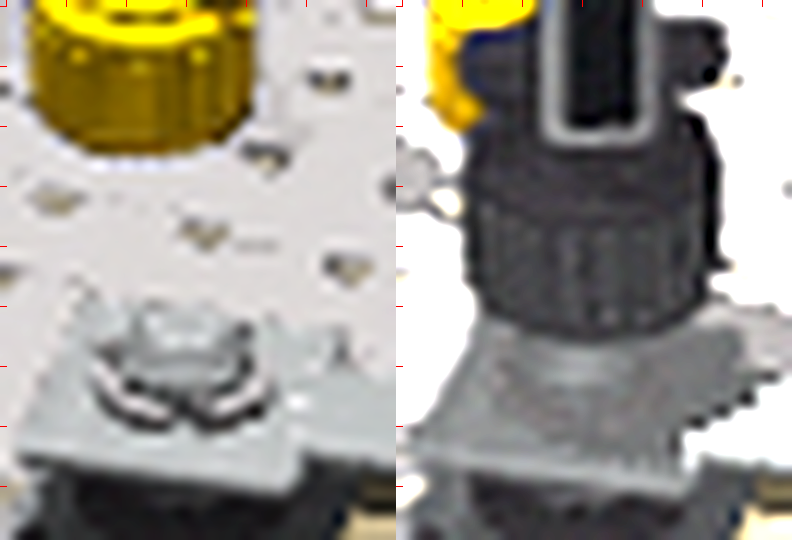

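The left half shows the stud axis at u≈247.75, with the tip centre at v≈191.3. The right half shows the nut centred at u≈248.85, with the rim centre at v≈187.3. At that height the stud axis would be at v≈187.2. So the nut needs about 2.5 mm along the camera's left, with depth about right, which puts the target TCP at (.5484,-.1155).

```bash
python3 -c "
from h import *
go(.5484,-.1155,.097,31)"; python3 -m jog '[[-0.25,0.03,0,0,0,0,255],[-0.25,0.03,0.7,0,0,0,255],[-0.25,0.03,1.5,0,0,0,255],[-0.25,0.03,1.5,0,0,0,255]]';python3 -c "
from h import *
go(.5484,-.1155,.090,31)"
```

```text
t 5.15 pos [ 0.5527 -0.1147  0.1158] yaw 31.0 q1,q6 [-0.34  0.69] F [-0.5 -0.  -2. ] M [-0.02  0.    0.07] op 0.0108
shift cm [-0.42 -0.16  1.88] rot [ 0.004 -0.002 -0.   ]
t: 5.48
tool_pos: [0.5498, -0.116, 0.0992]
tool_rot: [3.025, 0.839, 0.002]
contact_force: [-0.6, 0.1, -2.4]
opening: 0.0108
t 5.48 pos [ 0.5498 -0.116   0.0992] yaw 31.0 q1,q6 [-0.34  0.69] F [-0.6  0.1 -2.4] M [ 0.03  0.04 -0.06] op 0.0108
shift cm [-0.1  -0.12  0.92] rot [ 0.002 -0.001 -0.   ]
```

```bash
python3 -m jog '[[-0.1,-0.08,0,0,0,0,255],[-0.1,-0.08,0.3,0,0,0,255],[-0.1,-0.08,0.5,0,0,0,255],[-0.1,-0.08,0.5,0,0,0,255]]';python3 -c "
from h import *
go(.5484,-.1155,.090,31)"
```

```text
t: 5.82
tool_pos: [0.5483, -0.1157, 0.0936]
tool_rot: [3.026, 0.839, 0.001]
contact_force: [-0.6, -0.2, -2.1]
opening: 0.0108
t 5.82 pos [ 0.5483 -0.1157  0.0936] yaw 31.0 q1,q6 [-0.34  0.69] F [-0.6 -0.2 -2.1] M [-0.03  0.    0.01] op 0.0108
shift cm [ 0.02 -0.01  0.36] rot [ 0.002 -0.    -0.   ]
```

```bash
python3 -m jog '[[0,0,0.2,0,0,0,255],[0,0,0.4,0,0,0,255],[0,0,0.4,0,0,0,255],[0,0,0.4,0,0,0,255]]';python3 -c "
from h import *
go(.5484,-.1155,.090,31)"
```

```text
t: 6.15
tool_pos: [0.5487, -0.1158, 0.0901]
tool_rot: [3.025, 0.839, 0.002]
contact_force: [0.2, -0.1, -0.4]
opening: 0.0103
t 6.15 pos [ 0.5487 -0.1158  0.0901] yaw 31.0 q1,q6 [-0.34  0.69] F [ 0.2 -0.1 -0.4] M [-0.   -0.01 -0.  ] op 0.0103
shift cm [-0.01 -0.04  0.01] rot [ 0.003 -0.001 -0.   ]
```

```bash
python3 -m jog '[[0,0,0.1,0,0,0,255],[0,0,0.1,0,0,-0.1,255],[0,0,0.1,0,0,-0.2,255],[0,0,0.1,0,0,-0.3,255],[0,0,0.1,0,0,-0.3,255]]';python3 -c "
from h import *
go(.5484,-.1155,.090,31)"
```

```text
t: 6.57
tool_pos: [0.549, -0.1159, 0.0895]
tool_rot: [2.864, 1.283, 0.002]
contact_force: [-0.2, 0.2, 1.2]
opening: 0.0105
t 6.57 pos [ 0.549  -0.1159  0.0895] yaw 48.3 q1,q6 [-0.34  0.39] F [-0.2  0.2  1.2] M [ 0.05  0.03 -0.  ] op 0.0105
shift cm [-0.01 -0.07 -0.05] rot [ 0.003 -0.001  0.301]
```

```bash
python3 -m jog '[[0,0,0.08,0,0,-0.1,255],[0,0,0.08,0,0,-0.2,255],[0,0,0.08,0,0,-0.3,255],[0,0,0.08,0,0,-0.4,255],[0,0,0.08,0,0,-0.4,255]]';python3 -c "
from h import *
go(.5484,-.1155,.090,31)"
```

```text
t: 6.98
tool_pos: [0.5489, -0.1155, 0.0885]
tool_rot: [2.554, 1.825, 0.002]
contact_force: [0.3, 1.7, -1.0]
opening: 0.0108
t 6.98 pos [ 0.5489 -0.1155  0.0885] yaw 71.1 q1,q6 [-0.34 -0.01] F [ 0.3  1.7 -1. ] M [ 0.44  0.02 -0.19] op 0.0108
shift cm [-0.02 -0.04 -0.15] rot [ 0.002 -0.001  0.7  ]
```

```bash
python3 -m jog '[[0,0,0.1,0,0,0.06,255],[0,0,0.2,0,0,0.06,255],[0,0,0.3,0,0,0.06,255],[0,0,0.3,0,0,0.06,255]]';python3 -c "
from h import *
go(.5484,-.1155,.090,31)"
```

```text
t: 7.32
tool_pos: [0.5489, -0.1155, 0.0856]
tool_rot: [2.609, 1.747, 0.002]
contact_force: [-1.0, 1.0, 2.1]
opening: 0.0105
t 7.32 pos [ 0.5489 -0.1155  0.0856] yaw 67.6 q1,q6 [-0.34  0.05] F [-1.   1.   2.1] M [0.12 0.19 0.02] op 0.0105
shift cm [-0.01 -0.05 -0.44] rot [ 0.002 -0.001  0.639]
```

It dropped past the crest into the gaps and backward turning met a block. Now I'll push down against the spring.

```bash
python3 -m jog '[[0,0,0.15,0,0,0,255],[0,0,0.3,0,0,0,255],[0,0,0.45,0,0,0,255],[0,0,0.6,0,0,0,255],[0,0,0.6,0,0,0,255]]';python3 -c "
from h import *
go(.5484,-.1155,.080,67.6)"
```

```text
t: 7.73
tool_pos: [0.5495, -0.1158, 0.08]
tool_rot: [2.608, 1.746, 0.003]
contact_force: [-0.5, -0.3, 4.5]
opening: 0.0107
t 7.73 pos [ 0.5495 -0.1158  0.08  ] yaw 67.6 q1,q6 [-0.34  0.05] F [-0.5 -0.3  4.5] M [ 0.08  0.01 -0.  ] op 0.0107
shift cm [-0.01 -0.11  0.  ] rot [0.004 0.    0.   ]
```

```bash
python3 -m jog '[[0,0,0.1,0,0,0.1,255],[0,0,0.1,0,0,0.2,255],[0,0,0.1,0,0,0.3,255],[0,0,0.1,0,0,0.4,255],[0,0,0.1,0,0,0.4,255]]';python3 -c "
from h import *
go(.5484,-.1155,.080,67.6)"
```

```text
t: 8.15
tool_pos: [0.55, -0.1159, 0.0797]
tool_rot: [2.905, 1.188, 0.006]
contact_force: [-0.1, 1.5, 4.8]
opening: 0.0107
t 8.15 pos [ 0.55   -0.1159  0.0797] yaw 44.5 q1,q6 [-0.34  0.45] F [-0.1  1.5  4.8] M [ 0.19  0.04 -0.01] op 0.0107
shift cm [-0.09 -0.14 -0.03] rot [ 0.005 -0.001 -0.403]
```

```bash
python3 -m jog '[[0,0,0.15,0,0,0.1,255],[0,0,0.15,0,0,0.2,255],[0,0,0.15,0,0,0.3,255],[0,0,0.15,0,0,0.4,255],[0,0,0.15,0,0,0.4,255]]';python3 -c "
from h import *
go(.5484,-.1155,.080,67.6)"
```

```text
t: 8.57
tool_pos: [0.5504, -0.1158, 0.0788]
tool_rot: [3.085, 0.582, 0.008]
contact_force: [-1.5, 0.5, 5.1]
opening: 0.0106
t 8.57 pos [ 0.5504 -0.1158  0.0788] yaw 21.4 q1,q6 [-0.34  0.86] F [-1.5  0.5  5.1] M [ 0.26  0.09 -0.07] op 0.0106
shift cm [-0.17 -0.1  -0.12] rot [ 0.005 -0.003 -0.807]
```

```bash
python3 -m jog '[[-0.03,0,0.1,0,0,0.1,255],[-0.06,0,0.1,0,0,0.2,255],[-0.06,0,0.1,0,0,0.3,255],[-0.06,0,0.1,0,0,0.4,255],[-0.06,0,0.1,0,0,0.4,255]]';python3 -c "
from h import *
go(.5484,-.1155,.080,67.6)"
```

```text
t: 8.98
tool_pos: [0.5502, -0.116, 0.0784]
tool_rot: [3.14, -0.045, 0.01]
contact_force: [-1.5, 1.5, 4.6]
opening: 0.0106
t 8.98 pos [ 0.5502 -0.116   0.0784] yaw -1.7 q1,q6 [-0.34  1.26] F [-1.5  1.5  4.6] M [ 0.16  0.11 -0.04] op 0.0106
shift cm [-0.18 -0.05 -0.16] rot [ 0.005 -0.005 -1.209]
```

```bash
python3 -m jog '[[0,0,0.08,0,0,0.1,255],[0,0,0.08,0,0,0.2,255],[0,0,0.08,0,0,0.25,255],[0,0,0.08,0,0,0.25,255]]';python3 -c "
from h import *
go(.5484,-.1155,.080,67.6)"
```

```text
t: 9.32
tool_pos: [0.5503, -0.116, 0.0781]
tool_rot: [3.111, -0.436, 0.01]
contact_force: [-1.6, 0.7, 6.3]
opening: 0.0106
t 9.32 pos [ 0.5503 -0.116   0.0781] yaw -16.0 q1,q6 [-0.34  1.51] F [-1.6  0.7  6.3] M [0.12 0.24 0.02] op 0.0106
shift cm [-0.19  0.01 -0.19] rot [ 0.004 -0.005 -1.459]
```

```bash
python3 -m jog '[[0,0,0.04,0,0,0.04,255],[0,0,0.04,0,0,0.08,255],[0,0,0.04,0,0,0.12,255],[0,0,0.04,0,0,0.12,255]]';python3 -c "
from h import *
go(.5484,-.1155,.080,67.6)"
```

```text
t: 9.65
tool_pos: [0.5492, -0.1156, 0.0778]
tool_rot: [3.08, -0.62, 0.005]
contact_force: [-5.2, 1.0, 7.9]
opening: 0.0105
t 9.65 pos [ 0.5492 -0.1156  0.0778] yaw -22.8 q1,q6 [-0.34  1.63] F [-5.2  1.   7.9] M [0.26 0.9  0.14] op 0.0105
shift cm [-0.08  0.02 -0.22] rot [ 0.002 -0.003 -1.577]
```

```bash
python3 -m jog '[[0.05,0,0,0,0,0.03,255],[0.05,0,0,0,0,0.05,255],[0.05,0,0,0,0,0.05,255]]';python3 -c "
from h import *
go(.5484,-.1155,.080,67.6)"
```

```text
t: 9.9
tool_pos: [0.5491, -0.1154, 0.0779]
tool_rot: [-3.064, 0.693, -0.002]
contact_force: [-2.9, 1.7, 5.9]
opening: 0.0107
t 9.90 pos [ 0.5491 -0.1154  0.0779] yaw -25.5 q1,q6 [-0.34  1.68] F [-2.9  1.7  5.9] M [0.34 0.53 0.28] op 0.0107
shift cm [-0.06  0.04 -0.21] rot [ 1.000e-03 -1.000e-03 -1.625e+00]
```

There's a firm stop after about 96° forward: Mz rises to 0.28 N m, with the underside at about 32.3 mm. I'll release here and lift.

```bash
python3 -m jog '[[0,0,-0.05,0,0,-0.02,255],[0,0,-0.05,0,0,-0.02,100],[0,0,-0.05,0,0,-0.02,100],[0,0,-0.05,0,0,-0.02,100],[0,0,-0.05,0,0,-0.02,100],[0,0,-0.05,0,0,-0.02,100]]' 20;python3 -c "
from h import *
go(.5484,-.1155,.080,67.6)"
```

```text
t: 10.4
tool_pos: [0.5489, -0.1154, 0.078]
tool_rot: [-3.071, 0.663, -0.001]
contact_force: [0.2, -0.7, 0.2]
opening: 0.0518
t 10.40 pos [ 0.5489 -0.1154  0.078 ] yaw -24.4 q1,q6 [-0.34  1.66] F [ 0.2 -0.7  0.2] M [ 0.02 -0.04 -0.09] op 0.0518
shift cm [-0.04  0.03 -0.2 ] rot [ 0.000e+00 -1.000e-03 -1.605e+00]
```

```bash
python3 -m jog '[[0,0,-2,0,0,0,100],[0,0,-5,0,0,0,100],[0,0,-8,0,0,0,100],[0,0,-12,0,0,0,100],[4,9,-14,0,0,0,100],[8,18,-14,0,0,0,100],[12,27,-14,0,0,0,100],[12,27,-14,0,0,0,100]]'
python3 -m jog '[[0,3,0,0,0,0,100],[0,6,0,0,0,0,100],[0,6,0,0,0,0,100]]'
python3 - <<'E'
from h import *
go(.5,-.4,.2,0)
t=get_image("top");s=get_image("side")
A=cv2.resize(s[165:240,220:300],(400,375),interpolation=cv2.INTER_CUBIC);B=cv2.resize(t[170:245,230:310],(400,375),interpolation=cv2.INTER_CUBIC)
cv2.imwrite("pics/f1.png",cv2.convertScaleAbs(np.hstack([A,B]),alpha=1.4)[:,:,::-1])
cv2.imwrite("pics/f2.png",np.hstack([s[:,:400],t[:,:400]])[:,:,::-1])
E
```

```text
t: 11.07
tool_pos: [0.5477, -0.2827, 0.2136]
tool_rot: [3.071, -0.661, 0.003]
contact_force: [0.4, 0.6, -0.6]
opening: 0.0518
t: 11.32
tool_pos: [0.521, -0.342, 0.2135]
tool_rot: [3.067, -0.669, 0.002]
contact_force: [0.2, 0.6, -1.5]
opening: 0.0517
t 11.32 pos [ 0.521  -0.342   0.2135] yaw -24.6 q1,q6 [-0.7  1.3] F [ 0.2  0.6 -1.5] M [-0.01  0.04 -0.  ] op 0.0517
shift cm [0.5  6.15 1.36] rot [ 0.002 -0.001 -0.429]
```

View pics/f1.png

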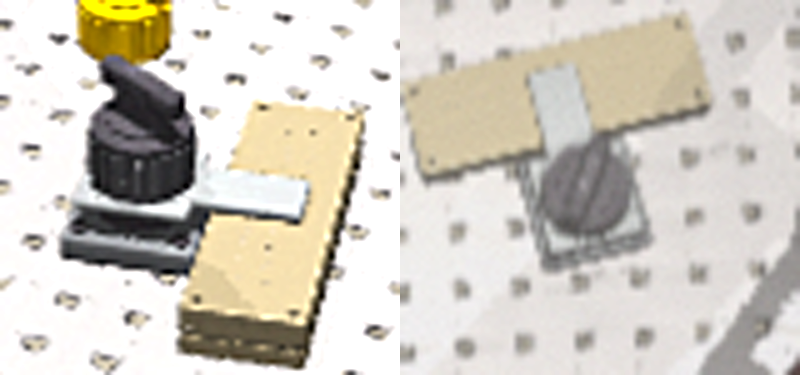

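View pics/f2.png

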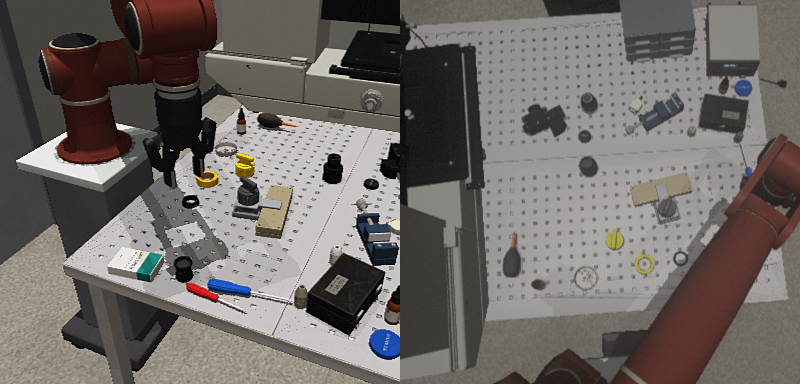

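The nut sits upright on the stud with the strap flat on the rail. The bystanders are where they were in both views, and the robot is clear. Handing in.

```bash
python3 -c "
from station import *
print(finish_job())"
```

```text
the job is handed in; nothing more can be done
None
```

The dark wing nut is on the stud and run forward to its stop, and the strap looks flat on the rail. I handed the job in at about 11.4 s of robot time; no verdict was reported.

- **Fitting:** I pressed the nut on lightly (about 3 N) and turned it backward about 40° until it dropped and blocked. I then pushed it down against the spring with about 6.5 N. Turning it forward about 95° brought it to a firm stop, where the torque rose to about 0.28 N m. I let go there and backed the arm away.
- **Underside height:** at the stop it measured about 32.3 mm above the bench, against 32.7 mm for fully home. That assumes the nut did not slip in the jaws.
- **Forces:** the highest contact force I read was about 10 N.
- **Final pictures:** the nut stands upright and the bystanders look unmoved.
- **Disagreements and unexplained readings:**
  - The two cameras disagreed on the stud position by about 2–5 mm, so I aimed between them.
  - At the first grasp the tool stopped about 4 mm high and 5 mm off in x, with a 6 N push I could not explain. This caused no harm that I could see.
  - The peak stop torque was close to the 0.3 N m at which the stud slips. I saw no sign of slipping, but did not check it separately.

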